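# Seat a pipe flange in a three-point tacking nest

## Task

Pick up the small steel flange, stand it on the fixture plate in the open mouth of the nest and let go of it. Then nudge it along the blue fence, past the spring plunger, until it is fully home against the steel stop pin, pressing it firmly onto the pin (about 12 N more than it takes to slide it) but never with more than 20 N on the pin. Leave it upright and at rest, touching fence, stop pin and plunger, and leave the tape measure, marker pot and tube offcut alone.

Things in the scene. Friction and masses are not known exactly. Their poses are not given: they have to be found in the camera images.
- flange_center (a point): Loose grey steel pipe flange, about 0.42 kg, standing upright: disc 60 mm in diameter, 16 mm thick, with a neck 36 mm in diameter rising from 16 to 58 mm above the underside (take it by the neck from above). The point is on its axis, 29 mm above the underside; z points up. Round: its yaw does not matter. Push it low, on the disc's rim: pushed on the neck it tips.
- fixture: Fixed aluminium fixture plate, 200 (x) by 160 (y) by 20 mm (z); origin at the centre of its underside on the bench, x points from the open mouth of the nest towards the stop pin, y towards the plunger. A red plunger housing (44 by 20, 24 mm above the plate) stands at x 27, y 66 mm. A dark guide bar, 14 mm high, on the +y side, slants in from 43 to 30 mm to +y of the seat as it runs from 66 to 22 mm before it.
- seat (a point): Nominal home of the flange's axis, on the plate's top face (20 mm above the bench), 35 mm ahead of the plate's centre; axes as the fixture's (x = direction of the nudge). The true home lies up to 5 mm before or beyond it in x, wherever the stop pin is locked: find the pin by feel.
- mouth (a point): Point on the top face of the plate, 75 mm before the seat and 3 mm off the fence line: the place to set the flange down (its axis over this point, disc flat on the plate), clear of plunger and stop and with about 3 mm between disc and fence. Same axes.
- fence: Fixed blue bar beside the flange's way, 150 mm long, 14 mm wide, standing 16 mm above the plate; its straight inner face lies 30 mm to the -y side of the seat and the disc slides along it. The bar runs from 122 mm before the seat (x) to 28 mm beyond it. Origin and axes as the fixture's.
- stop: Slotted strip at the nest's end, origin and axes as the fixture's. Its steel pin (16 mm in diameter, 20 mm high) is locked in the slot, axis 33 to 43 mm beyond the seat in +x; where is not measured. Rigid: once the disc's rim meets it the push rises sharply on top of the drag of plunger, fence and plate (3 to 10 N). The flange does not run home by itself: friction holds it.
- plunger (a joint): Brass spring nose, upright, 16 mm in diameter, 15 mm high, on the +y side of the nest; slides outward (+y), 0 = fully out, 0.010 m = fully in. At 0 its axis is 8 mm before the seat and 32.2 mm to +y. The disc meets it 20 to 27 mm before the seat and pushes it some 4 to 6 mm aside, against 5.5 N plus 0.5 N per mm.
- tape_center (a point): Yellow tape measure, 66 by 36 by 60 mm high, standing loose on the bench; the point is its centre. Leave alone.
- marker_pot_center (a point): Loose jar with a red cap, 52 mm in diameter, 70 mm high; the point is its centre. Leave alone.
- offcut_center (a point): Loose steel tube offcut standing on end, 64 mm outside diameter, 45 mm high; the point is its centre. Leave alone.
Things that resemble listed ones, but are neither listed nor needed, are in the scene too. What is shaped like the part that bears flange_center but green or yellow is not meant.

How it is judged:
On the way, in this order (a step that is already met when the one before it is completed fails the run):
1. the flange stands released on the plate in the mouth of the nest, before the plunger (z of flange_center in the frame of seat between 0.027 and 0.031 m and angle between flange_center's own z axis and vertical below 0.05 rad and contact force between the fingers and flange below 0.1 N and linear speed of flange below 0.01 m/s and x of flange_center in the frame of seat between -0.12 and -0.03 m and y of flange_center in the frame of seat between -0.006 and 0.025 m), for 0.1 s.
2. the flange is pressed onto the stop pin with more than 6 N while it touches fence and plunger (contact force between flange and stop above 6 N and contact force between flange and fence above 0.5 N and contact force between flange and plunger above 0.5 N), for 0.1 s.
At the end, for the whole second after the job is handed in: The flange stands upright (within 0.05 rad) flat on the plate, its axis within 7 mm of the nominal seat along the nest and 1.5 mm across it, touching all three points: stop pin (more than 0.2 N), fence and plunger (more than 0.5 N each), released and at rest (z of flange_center in the frame of seat between 0.027 and 0.031 m and angle between flange_center's own z axis and vertical below 0.05 rad and contact force between the fingers and flange below 0.1 N and linear speed of flange below 0.01 m/s and x of flange_center in the frame of seat between -0.007 and 0.007 m and contact force between flange and stop above 0.2 N and y of flange_center in the frame of seat between -0.0015 and 0.0015 m and contact force between flange and fence above 0.5 N and contact force between flange and plunger above 0.5 N).
It fails at once if the flange bears on the stop pin with more than 20 N (contact force between flange and stop above 20 N).
It fails at once if the flange is tipped over (more than 0.5 rad) (angle between flange_center's own z axis and vertical above 0.5 rad).
It fails at once if the tape measure, marker pot or tube offcut is moved more than 20 mm (distance of any of tape_center, marker_pot_center, offcut_center from where it was at the start of the episode above 0.02 m).
It also fails if it takes over 72 s, if anything falls off the work surface, if the arm or the gripper's body presses on something with over 40 N, if the wrist force passes 120 N, or if a joint passes its speed limit or range.

## Robot

A 6-joint arm with a two-finger parallel gripper is mounted at the origin on the work surface. World frame = base frame: x ahead of the robot, y to its left, z up, the work surface at z = 0. Lengths are in m, angles in rad, forces in N, time in s.
With the tool pointing down it reaches from about 0.325 to 0.85 m from the base axis. Payload 15.5 kg.
Tool frame: the origin (TCP) lies at the very end of the fingers, on their centre line; the grasp point (between the pads) lies 19 mm behind it; z points along the fingers, y is the direction in which the jaws open and shut (so a half turn about z gives the same grasp; the last joint's range is limited). The gripper opens to 91 mm and grips with 3 to 60 N. Pads are 32 mm wide; open, the fingers measure 118 mm over their backs; the gripper's body (76 mm by 178 mm) begins 60 mm behind the grasp point.
Start: joints at [1.216, 0.494, 1.345, -0, 1.302, -0.096], TCP at [0.16, 0.604, 0.214] pointing down, gripper open.
Joint ranges: [-2.91, 2.91], [-0.82, 2.16], [0.22, 2.67], [-1.22, 4.37], [0.12, 2.79], [-3.08, 3.08]. Speed limits (rad/s): [1.89, 1.89, 2.57, 3.01, 3.01, 3.01].

## Interface

Orientations are given as a 3x3 rotation matrix whose columns are the frame's x, y, z axes.
In Python, from plant import * gives the robot as it stands.
- The arm moves only by the tool step_arm, never from a script. Its argument "rows" is text: rows parted by semicolons, each of 6 numbers parted by spaces: the shift along the tool's x, y, z in mm, then the turn, a rotation vector about the tool's x, y, z in degrees. A call has 1 to 5 rows; each row is the pose to reach, as a shift and turn from the pose commanded when the call began, along the tool's axes at that moment; what a row does not reach only later rows make up. A row lasts 1/10 s, in which the tool goes at most 50 mm and 8.59 degrees, less where a joint would pass 70% of its speed; a pose out of reach is approached as far as the arm can. A call with a gripper value outside its range is refused whole. "jaw" is the finger opening in mm, from 0 to 91.2, set as the call begins (left out, the last holds). The fingers move at their own pace and stop on an object; "squeeze" is the grip in N (left out, the last holds). Time passes only in rows, so rows that repeat a pose let the fingers close. It gives the time, the measured TCP pose, the force and the opening at its end, in the units of the state.
- state(): the state, without advancing time (a new reading comes with each control period).
- get_image(name): name is "side" or "top" or "wrist"; returns a dict with "color" (420x560x3 uint8, blue, green, red), "mtx" (3x3 intrinsics, pixels), "position" and "attitude" of the camera in the world. Camera axes: x right, y up, looking along -z (the intrinsics and any distortion apply to the point x, -y, -z); pixel columns grow to the right and rows downward; lengths in m; the calibration is good to about 2 mm. The wrist camera is an equidistant fisheye: a pixel r from the principal point sees the ray r / f radians off the axis. A picture is of the moment at which its call begins. There is no depth.
- finish_job(): hands the job in, once; it reports no verdict.
The state is a dict: "time": time; "qpos": joint angles; "joint_velocities": joint speeds; "joint_torque": joint torques, N m; "position": TCP position; "orientation": TCP orientation; "wrist_force": force on the tool from outside, world axes, zero at the start; "wrist_torque": the same for the moment, N m; "finger_gap": opening from 0.0 (shut) to 1.0 (fully open).
Only numpy, scipy, OpenCV 4.12 (cv2) and the standard library are available. Lean on these libraries where they do the work, as an engineer would, in place of code of your own. Each camera call takes 0.05 s, during which the arm holds its last target.

## Working session

There is one attempt and no reset: what is moved stays moved. The work goes in short steps, Python scripts to look and compute and a tool call to move; the robot and the scene stay as the last step left them, time stands still between calls to the robot, and variables do not carry over. Pictures are saved under pics/ and viewed, and the job is handed in when it is done.

Besides the shell and the picture viewer there is one more tool, called after "Call:" as name(argument=value, ...) on one line, values as JSON. step_arm: Moves the arm, as the interface text tells. Its arguments: {"type":"object","properties":{"rows":{"type":"string"},"jaw":{"type":"number"},"squeeze":{"type":"number"}},"required":["rows"]}

```bash
mkdir -p pics
cat > h.py <<'E'
from plant import *
import numpy as np, cv2
def snap(n,tag):
    im=get_image(n); cv2.imwrite(f'pics/{tag}.png',im['color']); np.savez(f'pics/{tag}.npz',mtx=im['mtx'],p=im['position'],R=im['attitude']); return im
def crop(tag,out,x0,y0,x1,y1,s):
    c=cv2.imread(f'pics/{tag}.png')[y0:y1,x0:x1]; cv2.imwrite(f'pics/{out}.png',cv2.resize(c,None,fx=s,fy=s,interpolation=cv2.INTER_CUBIC))
def ray(tag,u,v):
    d=np.load(f'pics/{tag}.npz'); K=d['mtx']; x=(u-K[0,2])/K[0,0]; y=(v-K[1,2])/K[1,1]
    return d['p'], d['R']@np.array([x,-y,-1.])
def atz(tag,u,v,z):
    p,r=ray(tag,u,v); return p+r*(z-p[2])/r[2]
def proj(tag,P):
    d=np.load(f'pics/{tag}.npz'); K=d['mtx']; c=d['R'].T@(np.array(P)-d['p']); return K[0,0]*c[0]/-c[2]+K[0,2], K[1,1]*-c[1]/-c[2]+K[1,2]
E
python3 - <<'E'
from h import *
for n in('top','side'):
    im=snap(n,n+'0'); print(n,im['mtx'],im['position'],im['attitude'],[k for k in im])
print(state())
E
```

```text
top [[388.13181675   0.         289.42646934]
 [  0.         388.13181675 212.04229875]
 [  0.           0.           1.        ]] [ 0.43269575 -0.0048686   0.96864507] [[ 8.43318450e-04  9.85712402e-01 -1.68435003e-01]
 [-9.99934338e-01 -1.09372347e-03 -1.14071294e-02]
 [-1.14283702e-02  1.68433563e-01  9.85646756e-01]] ['color', 'mtx', 'position', 'attitude']
side [[408.01662985   0.         282.76622481]
 [  0.         408.01662985 213.04395588]
 [  0.           0.           1.        ]] [ 0.30999924 -0.50687229  0.76354949] [[ 0.90852283  0.31761463 -0.27149073]
 [-0.41749214  0.71636555 -0.55903551]
 [ 0.01692875  0.62124177  0.78343607]] ['color', 'mtx', 'position', 'attitude']
{'time': 0.1, 'qpos': array([ 1.21653800e+00,  4.94122502e-01,  1.34604062e+00, -1.46791831e-05,
        1.30250328e+00, -9.54512824e-02]), 'joint_velocities': array([-0.00102978, -0.00138946, -0.00262423,  0.00043404,  0.00286939,
        0.00138837]), 'joint_torque': array([ 2.04767974e-03, -8.80241561e+01, -3.82546270e+01,  7.09172781e-02,
        4.80194099e-02,  1.87847706e-05]), 'position': array([0.15981244, 0.60388254, 0.21340666]), 'orientation': array([[-9.66696959e-01,  2.55923543e-01, -3.59201453e-04],
       [ 2.55923780e-01,  9.66696434e-01, -1.01197967e-03],
       [ 8.82493414e-05, -1.07020586e-03, -9.99999423e-01]]), 'wrist_force': array([0.37728735, 1.21175155, 0.46839604]), 'wrist_torque': array([-0.02727389,  0.00551185,  0.0055415 ]), 'finger_gap': 0.9967720179309595}
```

View pics/top0.png

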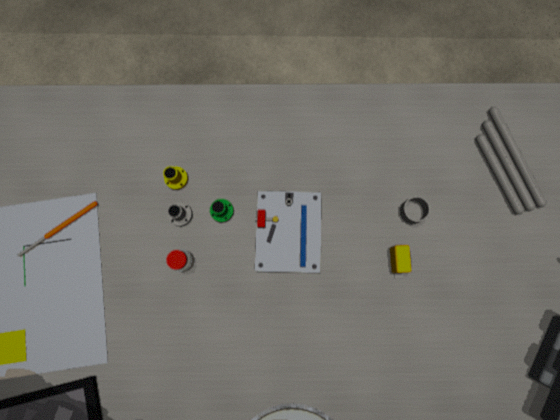

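View pics/side0.png

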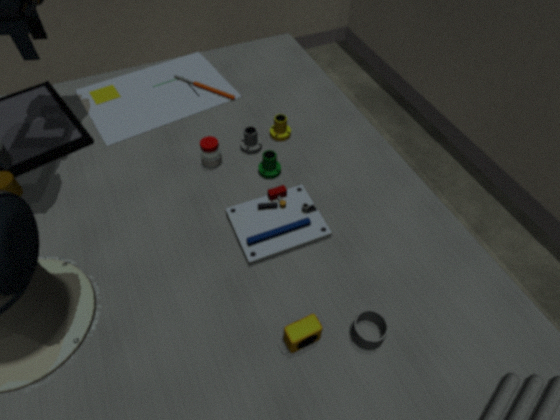

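Run:
```python
from h import *
crop('top0','c1',150,155,250,230,8); crop('top0','c2',245,180,330,280,6); crop('side0','c3',225,105,300,185,8); crop('side0','c4',220,175,340,265,6)
```

```text
(no output)
```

View pics/c1.png

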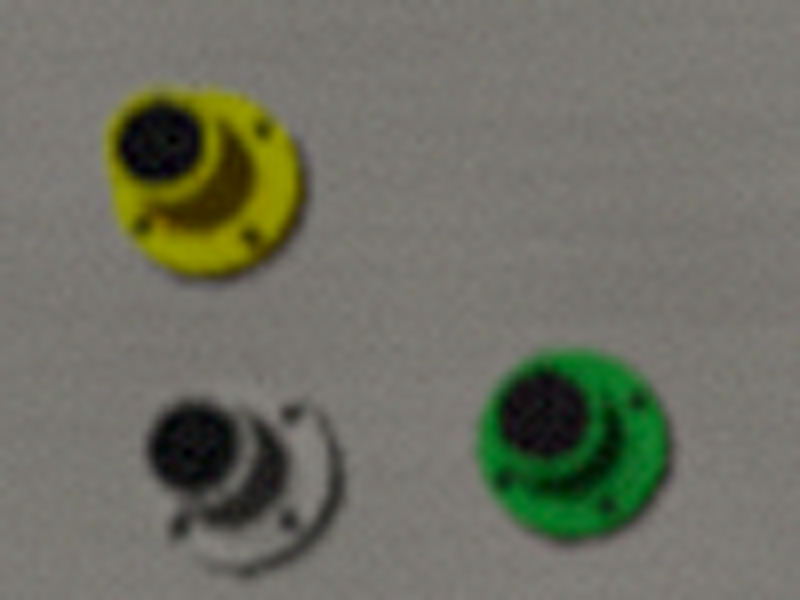

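View pics/c2.png

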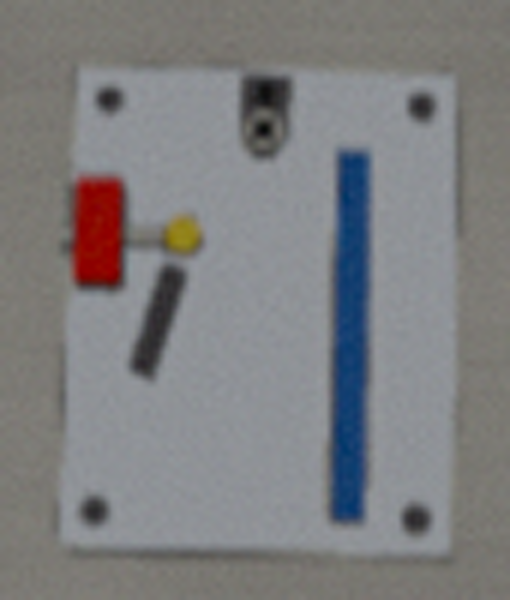

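View pics/c3.png

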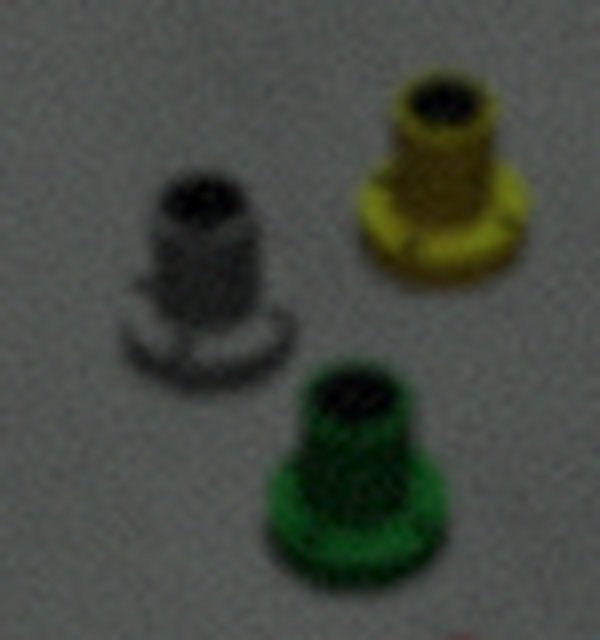

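View pics/c4.png

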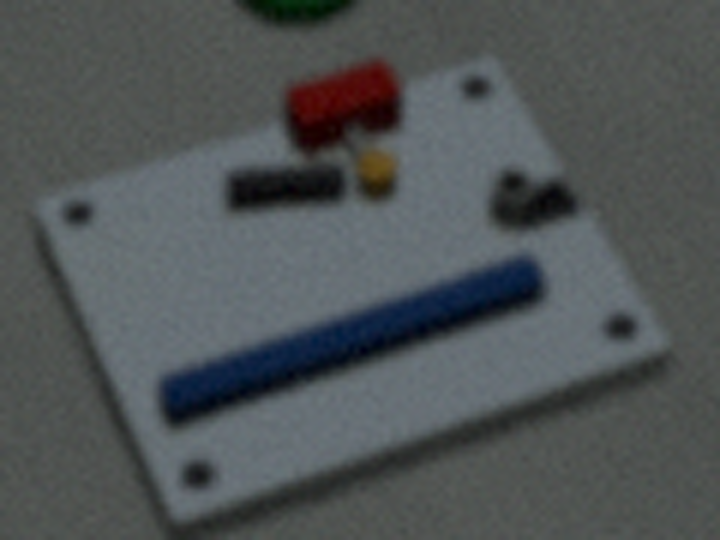

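Run:
```python
from h import *
from scipy.optimize import least_squares
T=[((80,68),(.1,.08,.02)),((455,75),(.1,-.08,.02)),((450,550),(-.1,-.08,.02)),((63,543),(-.1,.08,.02)),
((338,150),(.063,-.03,.036)),((369,150),(.063,-.044,.036)),((331,520),(-.087,-.03,.036)),((363,520),(-.087,-.044,.036)),
((78,178),(.049,.076,.044)),((123,178),(.049,.056,.044)),((122,285),(.005,.056,.044))]
S=[((492,58),(.1,.08,.02)),((38,208),(-.1,.08,.02)),((176,517),(-.1,-.08,.02)),((665,345),(.1,-.08,.02))]
obs=[('top0',245+u/6-.4,180+v/6-.4,P) for (u,v),P in T]+[('side0',220+u/6-.4,175+v/6-.4,P) for (u,v),P in S]
for sel in('t','s','ts'):
    o=[q for q in obs if q[0][0] in sel]
    def f(x):
        c,s=np.cos(x[2]),np.sin(x[2]); r=[]
        for t,u,v,P in o:
            W=[x[0]+c*P[0]-s*P[1],x[1]+s*P[0]+c*P[1],P[2]]; a=proj(t,W); r+=[a[0]-u,a[1]-v]
        return r
    r=least_squares(f,[.43,0,0]); print(sel,r.x,np.round(r.fun,1))
x=r.x; c,s=np.cos(x[2]),np.sin(x[2])
for n,p in(('seat',(.035,0)),('mouth',(-.04,.003))): print(n,x[0]+c*p[0]-s*p[1],x[1]+s*p[0]+c*p[1])
print(atz('top0',150+193/8-.4,155+446/8-.4,.058),atz('top0',180.6-.4,214.4-.4,.016),atz('side0',225+205/8-.4,105+200/8-.4,.058))
for n,u,v,z in(('green',221,210,.016),('yel',176,178,.016),('pot',179,260,.06)): print(n,atz('top0',u,v,z))
```

```text
t [ 0.5484791   0.00929387 -0.01983086] [-0.9 -0.6  0.5 -0.6  0.8  1.1 -0.9  0.9 -0.1 -0.1  0.5 -0.   0.1  0.1
  0.6  0.2 -0.6 -0.6  0.2 -0.4 -0.2 -0.2]
s [ 0.54766941  0.01086286 -0.01995146] [ 0.2 -0.6 -1.4 -1.3 -0.4  1.2  1.6  0.1]
ts [ 0.54820396  0.00967092 -0.0201426 ] [-1.  -0.5  0.4 -0.5  0.6  1.3 -1.1  1.  -0.2 -0.   0.3  0.1 -0.1  0.2
  0.5  0.3 -0.7 -0.5  0.  -0.3 -0.4 -0.1  0.6 -0.3 -1.  -1.   0.1  1.5
  2.1  0.4]
seat 0.5831968630837804 0.008965975178232853
mouth 0.5082725009327721 0.013475959243010658
[0.59272475 0.28226935 0.058     ] [0.59083611 0.27881867 0.016     ] [0.59317738 0.28567478 0.058     ]
green [0.60085544 0.1770695  0.016     ]
yel [0.68342066 0.29398953 0.016     ]
pot [0.4747222  0.26325883 0.06      ]
```

```bash
cat >> h.py <<'E'
from scipy.spatial.transform import Rotation as Ro
FX=np.array([.5482,.0097]); FY=-.0201
def fix(x,y,z=0):
    c,s=np.cos(FY),np.sin(FY); return np.array([FX[0]+c*x-s*y,FX[1]+s*x+c*y,z])
RT=np.array([[-np.cos(FY),-np.sin(FY),0],[-np.sin(FY),np.cos(FY),0],[0,0,-1]])
def go(P,R=RT):
    s=state(); O=s['orientation']; d=O.T@(np.array(P)-s['position'])*1000; w=Ro.from_matrix(O.T@R).as_rotvec(degrees=True)
    print('t',s['time'],'pos',s['position'].round(4),'F',s['wrist_force'].round(2),'gap',s['finger_gap']*91.2); print('shift',d.round(1),'turn',w.round(2))
E
python3 -c "
from h import *
go([.592,.282,.16])"
```

```text
t 0.1 pos [0.1598 0.6039 0.2134] F [0.38 1.21 0.47] gap 90.9056080353035
shift [-500.2 -200.5   53.6] turn [-6.000e-02 -1.000e-02 -1.368e+01]
```

Call:
step_arm(rows="-42 -17 4 0 0 -3; -84 -34 8 0 0 -6; -126 -51 12 0 0 -9; -168 -68 16 0 0 -12; -210 -85 20 0 0 -13.7")

```text
time: 0.6
position: [0.3423, 0.4669, 0.1936]
orientation: [[-1.0, 0.017, -0.0], [0.017, 1.0, -0.0], [0.0, -0.0, -1.0]]
wrist_force: [0.6, 0.0, 0.5]
finger_gap: 1.004
```

```bash
python3 -c "
from h import *
go([.592,.282,.16])"
```

```text
t 0.6 pos [0.3423 0.4669 0.1936] F [0.55 0.03 0.51] gap 91.60163123739025
shift [-252.9 -180.5   33.6] turn [-0.02 -0.01  0.16]
```

Call:
step_arm(rows="-36 -26 5 0 0 0; -72 -52 10 0 0 0; -108 -78 15 0 0 0; -144 -104 20 0 0 0; -180 -130 25 0 0 0.1")

```text
time: 1.1
position: [0.5198, 0.3333, 0.1685]
orientation: [[-1.0, 0.022, -0.0], [0.022, 1.0, -0.0], [0.0, -0.0, -1.0]]
wrist_force: [-0.3, 0.5, 0.9]
finger_gap: 1.001
```

Call:
step_arm(rows="-36 -25 4 0 0 0; -72 -50 8 0 0 0; -73 -50 8 0 0 0; -73 -50 8 0 0 0; -73 -50 8 0 0 0")

```text
time: 1.6
position: [0.5896, 0.2837, 0.1607]
orientation: [[-1.0, 0.021, -0.001], [0.021, 1.0, -0.0], [0.001, -0.0, -1.0]]
wrist_force: [-0.4, -0.6, 0.5]
finger_gap: 0.997
```

```bash
python3 -c "
from h import *
im=snap('wrist','w1');print(im['mtx'],im['position'],im['attitude'])
go([.592,.282,.16])"
```

```text
[[325.1922621    0.         276.47019857]
 [  0.         325.1922621  213.01650242]
 [  0.           0.           1.        ]] [0.51713983 0.28487294 0.33091273] [[ 2.01714553e-02 -9.66825024e-01 -2.54641878e-01]
 [ 9.99796525e-01  1.95438336e-02  4.99479312e-03]
 [ 1.47587521e-04 -2.54690817e-01  9.67022526e-01]]
t 1.65 pos [0.5895 0.2839 0.1609] F [-0.46 -0.15  0.13] gap 91.41638419772714
shift [-2.5 -1.9  0.9] turn [-0.   -0.03 -0.02]
```

View pics/w1.png

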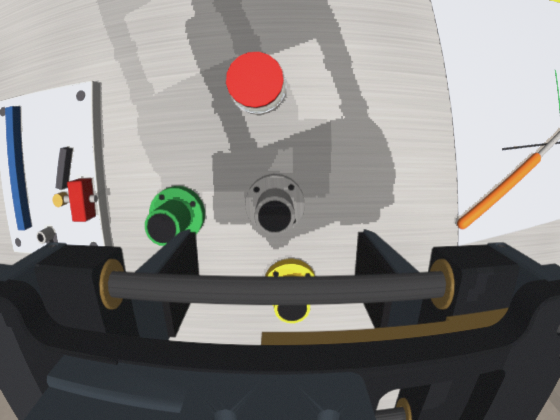

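```bash
python3 - <<'E'
from h import *
crop('w1','w1c',225,155,325,255,7)
E
cat >> h.py <<'E'
def fray(tag,u,v):
    d=np.load(f'pics/{tag}.npz'); K=d['mtx']; a=np.array([u-K[0,2],v-K[1,2]])/K[0,0]; th=np.hypot(*a); q=a/th*np.sin(th) if th>0 else a
    return d['p'], d['R']@np.array([q[0],-q[1],-np.cos(th)])
def fatz(tag,u,v,z):
    p,r=fray(tag,u,v); return p+r*(z-p[2])/r[2]
def fproj(tag,P):
    d=np.load(f'pics/{tag}.npz'); K=d['mtx']; c=d['R'].T@(np.array(P)-d['p']); x,y,z=c[0],-c[1],-c[2]; h=np.hypot(x,y); th=np.arctan2(h,z); k=K[0,0]*th/h
    return np.array([K[0,2]+k*x,K[1,2]+k*y])
E
```

```text
(no output)
```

View pics/w1c.png

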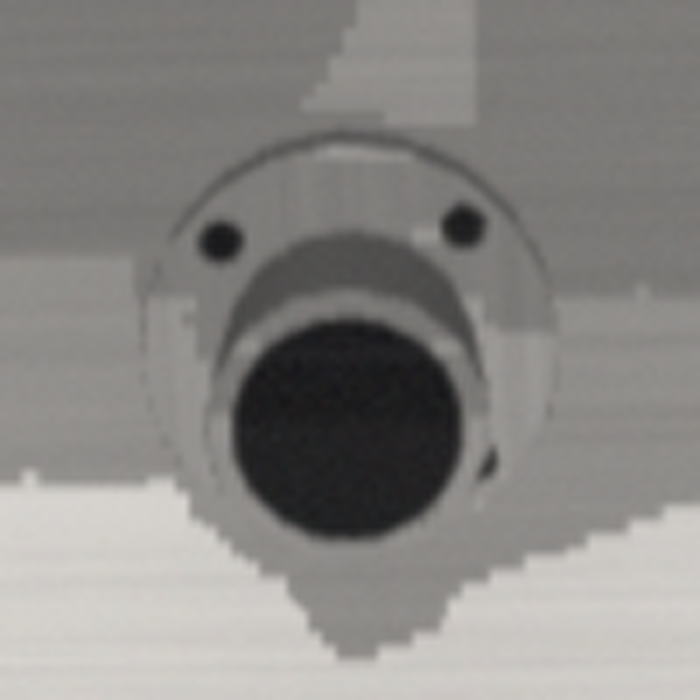

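Run:
```python
from h import *
print(fatz('w1',225+348/7-.4,155+429/7-.4,.058),fatz('w1',225+348/7-.4,155+338/7-.4,.012))
P=fatz('w1',225+348/7-.4,155+429/7-.4,.058)
for zc in (.026,): go([P[0],P[1],zc])
go([P[0],P[1],.1])
```

```text
[0.59154742 0.28153618 0.058     ] [0.59053466 0.28126948 0.012     ]
t 1.65 pos [0.5895 0.2839 0.1609] F [-0.46 -0.15  0.13] gap 91.41638419772714
shift [ -2.1  -2.4 134.9] turn [-0.   -0.03 -0.02]
t 1.65 pos [0.5895 0.2839 0.1609] F [-0.46 -0.15  0.13] gap 91.41638419772714
shift [-2.1 -2.4 60.9] turn [-0.   -0.03 -0.02]
```

Call:
step_arm(rows="-2 -2.4 25 0 0 0; -2 -2.4 60 0 0 0; -2 -2.4 95 0 0 0; -2 -2.4 125 0 0 0; -2 -2.4 134 0 0 0")

```text
time: 2.15
position: [0.5899, 0.281, 0.0242]
orientation: [[-1.0, 0.02, -0.004], [0.02, 1.0, -0.002], [0.004, -0.002, -1.0]]
wrist_force: [-0.9, 0.0, 0.5]
finger_gap: 1.001
```

Call:
step_arm(rows="0 0 0 0 0 0; 0 0 0 0 0 0; 0 0 0 0 0 0; 0 0 0 0 0 0; 0 0 0 0 0 0", jaw=30, squeeze=15)

```text
time: 2.65
position: [0.5929, 0.2809, 0.0278]
orientation: [[-1.0, 0.021, 0.001], [0.021, 1.0, 0.0], [-0.001, 0.0, -1.0]]
wrist_force: [-0.2, -0.9, 0.3]
finger_gap: 0.597
```

Call:
step_arm(rows="0 0 0 0 0 0; 0 0 0 0 0 0; 0 0 0 0 0 0; 0 0 0 0 0 0; 0 0 0 0 0 0")

```text
time: 3.15
position: [0.5925, 0.2808, 0.027]
orientation: [[-1.0, 0.021, 0.0], [0.021, 1.0, 0.0], [-0.0, 0.0, -1.0]]
wrist_force: [-0.8, -0.3, 4.2]
finger_gap: 0.389
```

Call:
step_arm(rows="0 0 0 0 0 0; 0 0 0 0 0 0; 0 0 -10 0 0 0; 0 0 -30 0 0 0; 0 0 -55 0 0 0", squeeze=30)

```text
time: 3.65
position: [0.5915, 0.2803, 0.0818]
orientation: [[-1.0, 0.021, -0.003], [0.021, 1.0, -0.001], [0.002, -0.001, -1.0]]
wrist_force: [0.6, 0.1, -3.8]
finger_gap: 0.389
```

Call:
step_arm(rows="0 0 -30 0 0 0; 0 0 -60 0 0 0; 0 0 -80 0 0 0; 0 0 -80 0 0 0; 0 0 -80 0 0 0")

```text
time: 4.15
position: [0.5921, 0.2806, 0.1614]
orientation: [[-1.0, 0.021, -0.001], [0.021, 1.0, -0.0], [0.001, -0.0, -1.0]]
wrist_force: [-0.9, -0.2, -5.6]
finger_gap: 0.389
```

Run:
```python
from h import *
snap('side','s2'); crop('s2','s2c',180,40,330,160,5)
go(fix(-.04,.003,.18));
```

```text
t 4.2 pos [0.5916 0.2804 0.1606] F [-0.77  0.19 -4.5 ] gap 35.394561381311085
shift [  77.7 -268.7  -19. ] turn [-0.05 -0.11 -0.07]
```

View pics/s2c.png

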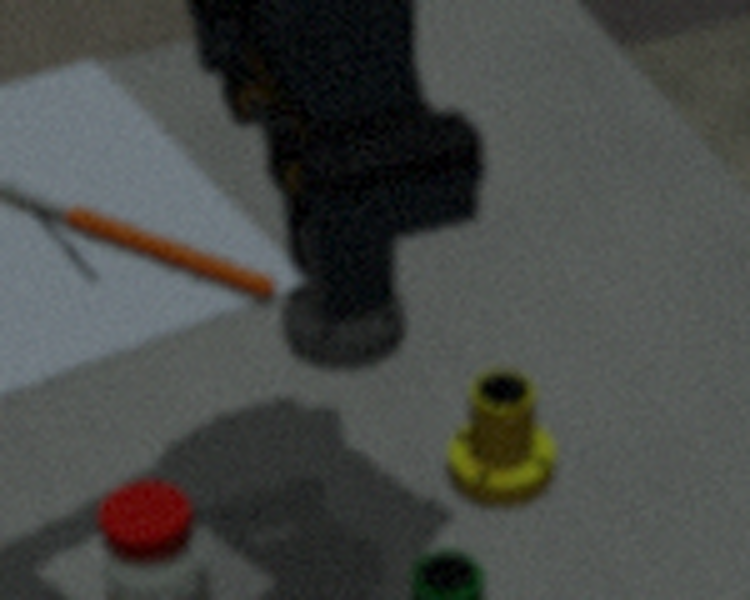

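Call:
step_arm(rows="10 -34 0 0 0 0; 20 -70 0 0 0 0; 30 -106 0 0 0 0; 40 -142 0 0 0 0; 50 -178 0 0 0 0")

```text
time: 4.7
position: [0.5371, 0.1025, 0.1604]
orientation: [[-1.0, 0.021, -0.003], [0.021, 1.0, -0.0], [0.003, -0.0, -1.0]]
wrist_force: [-0.2, -0.6, -3.6]
finger_gap: 0.392
```

Call:
step_arm(rows="10 -36 0 0 0 0; 20 -66 0 0 0 0; 28 -88 0 0 0 0; 28 -90 0 0 0 0; 28 -91 0 0 0 0")

```text
time: 5.2
position: [0.5081, 0.0132, 0.161]
orientation: [[-1.0, 0.023, -0.002], [0.023, 1.0, 0.0], [0.002, 0.0, -1.0]]
wrist_force: [0.1, 0.0, -3.6]
finger_gap: 0.39
```

Run:
```python
from h import *
snap('wrist','w2');snap('top','t2');crop('t2','t2c',235,180,335,280,6)
go(fix(-.04,.003,.1));
```

```text
t 5.3 pos [0.5086 0.0139 0.1613] F [-0.64 -0.65 -4.42] gap 35.52823212868682
shift [ 0.3 -0.5 61.3] turn [ 0.01 -0.06 -0.07]
```

View pics/w2.png

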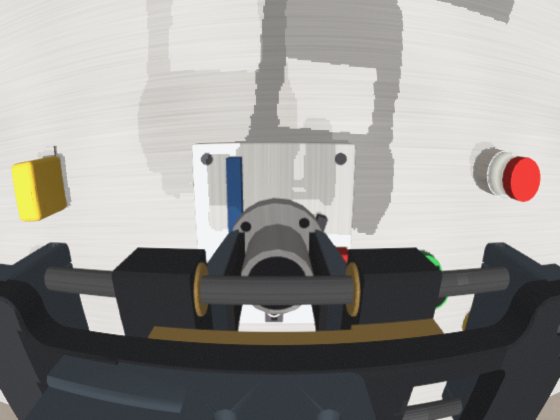

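Run:
```python
from h import *
crop('w2','w2c',185,135,365,255,4)
```

```text
(no output)
```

View pics/w2c.png

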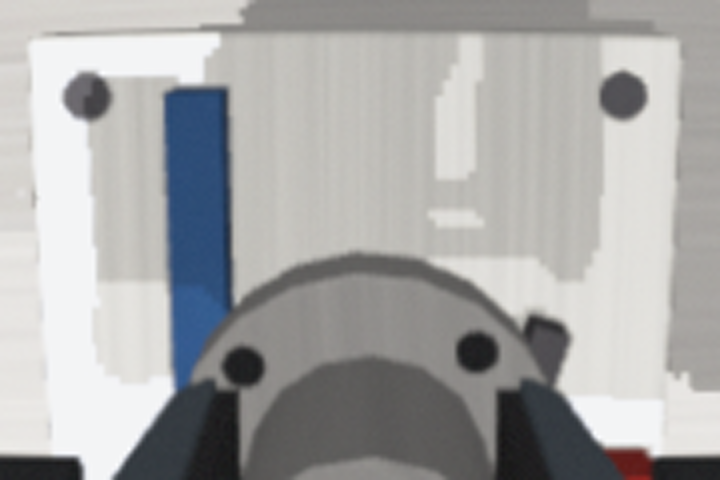

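Run:
```python
from h import *
for n,u,v,P in(('c--',32,40,(-.1,-.08,.02)),('c-+',680,38,(-.1,.08,.02)),('f-out',166,92,(-.087,-.044,.036)),('f-in',226,90,(-.087,-.03,.036)),('f-in2',231,290,(-.05,-.03,.036))):
    W=fatz('w2',185+u/4-.4,135+v/4-.4,P[2]); c,s=np.cos(FY),np.sin(FY); d=W[:2]-FX; print(n,W.round(4),'fix',np.round([c*d[0]+s*d[1],-s*d[0]+c*d[1]],4),P)
```

```text
c-- [ 0.4469 -0.0671  0.02  ] fix [-0.0998 -0.0789] (-0.1, -0.08, 0.02)
c-+ [0.45   0.0901 0.02  ] fix [-0.0998  0.0784] (-0.1, 0.08, 0.02)
f-out [ 0.4598 -0.0319  0.036 ] fix [-0.0875 -0.0434] (-0.087, -0.044, 0.036)
f-in [ 0.4599 -0.0181  0.036 ] fix [-0.0877 -0.0296] (-0.087, -0.03, 0.036)
f-in2 [ 0.5068 -0.0189  0.036 ] fix [-0.0409 -0.0294] (-0.05, -0.03, 0.036)
```

Call:
step_arm(rows="0.3 0 20 0 0 0; 0.3 0 50 0 0 0; 0.3 0 80 0 0 0; 0.3 0 98 0 0 0; 0.3 0 105 0 0 0")

```text
time: 5.8
position: [0.5076, 0.0144, 0.055]
orientation: [[-1.0, 0.02, -0.003], [0.02, 1.0, 0.0], [0.003, 0.0, -1.0]]
wrist_force: [0.5, -0.6, -2.8]
finger_gap: 0.388
```

Call:
step_arm(rows="0 0 0 0 0 0; 0 0 2 0 0 0; 0 0 4 0 0 0; 0 0 5 0 0 0; 0 0 5 0 0 0")

```text
time: 6.3
position: [0.5086, 0.0135, 0.0523]
orientation: [[-1.0, 0.021, 0.001], [0.021, 1.0, -0.0], [-0.001, -0.0, -1.0]]
wrist_force: [1.2, -0.7, -4.3]
finger_gap: 0.384
```

Run:
```python
from h import *
go(fix(-.04,.004,.047));
```

```text
t 6.3 pos [0.5086 0.0135 0.0523] F [ 1.15 -0.71 -4.27] gap 35.031261757827444
shift [0.4 1.  5.3] turn [-0.    0.04 -0.08]
```

Call:
step_arm(rows="0.3 0.5 1 0 0 0; 0.3 0.8 2 0 0 0; 0.3 0.8 3 0 0 0; 0.3 0.8 4 0 0 0; 0.3 0.8 4 0 0 0")

```text
time: 6.8
position: [0.5081, 0.0143, 0.0478]
orientation: [[-1.0, 0.021, -0.0], [0.021, 1.0, 0.0], [0.0, 0.0, -1.0]]
wrist_force: [-0.9, -0.6, -4.1]
finger_gap: 0.385
```

Call:
step_arm(rows="0 0 0.5 0 0 0; 0 0 1 0 0 0; 0 0 1 0 0 0; 0 0 1 0 0 0; 0 0 1 0 0 0")

```text
time: 7.3
position: [0.5082, 0.0143, 0.0471]
orientation: [[-1.0, 0.021, 0.0], [0.021, 1.0, -0.0], [-0.0, -0.0, -1.0]]
wrist_force: [-1.6, -0.8, 2.3]
finger_gap: 0.39
```

Call:
step_arm(rows="0 0 0 0 0 0; 0 0 0 0 0 0; 0 0 0 0 0 0; 0 0 0 0 0 0; 0 0 0 0 0 0", jaw=75)

```text
time: 7.8
position: [0.5082, 0.0143, 0.0469]
orientation: [[-1.0, 0.021, 0.0], [0.021, 1.0, -0.0], [-0.0, -0.0, -1.0]]
wrist_force: [0.1, 0.0, 0.3]
finger_gap: 0.792
```

Call:
step_arm(rows="0 0 0 0 0 0; 0 0 0 0 0 0; 0 0 -25 0 0 0; 0 0 -55 0 0 0; 0 0 -85 0 0 0")

```text
time: 8.3
position: [0.5078, 0.0143, 0.1328]
orientation: [[-1.0, 0.021, -0.001], [0.021, 1.0, 0.0], [0.001, 0.0, -1.0]]
wrist_force: [-0.3, -0.2, -0.5]
finger_gap: 0.82
```

Call:
step_arm(rows="25 0 -15 0 0 0; 55 0 -15 0 0 0; 85 0 -15 0 0 0; 95 0 -15 0 0 0; 95 0 -15 0 0 0", jaw=0)

```text
time: 8.8
position: [0.4121, 0.0164, 0.1471]
orientation: [[-1.0, 0.021, -0.0], [0.021, 1.0, 0.0], [0.0, 0.0, -1.0]]
wrist_force: [-0.0, 0.3, 0.4]
finger_gap: 0.415
```

Run:
```python
from h import *
snap('wrist','w3');crop('w3','w3c',185,105,385,255,4)
go(fix(-.1,.000,.028));
```

```text
t 8.85 pos [0.4137 0.0163 0.1472] F [ 0.12 -0.21  0.31] gap 34.05488743764958
shift [-34.5  -3.8 119.2] turn [-0.    0.05 -0.08]
```

View pics/w3.png

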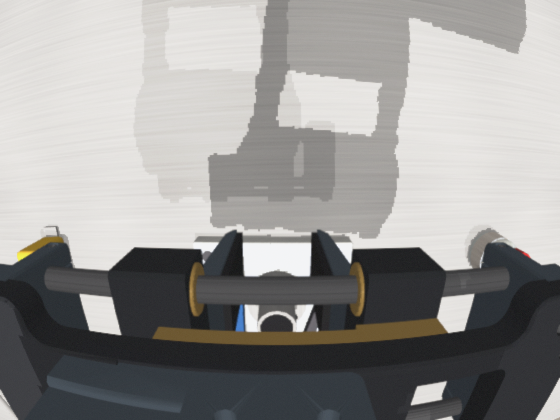

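Call:
step_arm(rows="0 -3 10 0 0 0; 0 -3 10 0 0 0; 0 -3 10 0 0 0; 0 -3 10 0 0 0; 0 -3 10 0 0 0")

```text
time: 9.35
position: [0.4135, 0.0134, 0.1371]
orientation: [[-1.0, 0.021, 0.0], [0.021, 1.0, -0.0], [-0.0, -0.0, -1.0]]
wrist_force: [0.2, 0.5, 0.1]
finger_gap: 0.005
```

Run:
```python
from h import *
snap('top','t3');crop('t3','t3c',235,180,335,280,6)
snap('side','s3');crop('s3','s3c',220,165,340,265,6)
for t in('t3','s3'): print(t,[np.round(proj(t,fix(-.04,.004,z)),1) for z in(.02,.036,.078)])
go(fix(-.1,.000,.028));
```

```text
t3 [array([286., 247.]), array([285.8, 246.4]), array([285.4, 244.9])]
s3 [array([260.7, 224.2]), array([260.6, 220. ]), array([260.1, 208.2])]
t 9.45 pos [0.4133 0.0134 0.1371] F [-0.09 -0.94 -0.52] gap 0.6050814689102626
shift [-34.9  -0.9 109.1] turn [-0.    0.02 -0.07]
```

View pics/t3c.png

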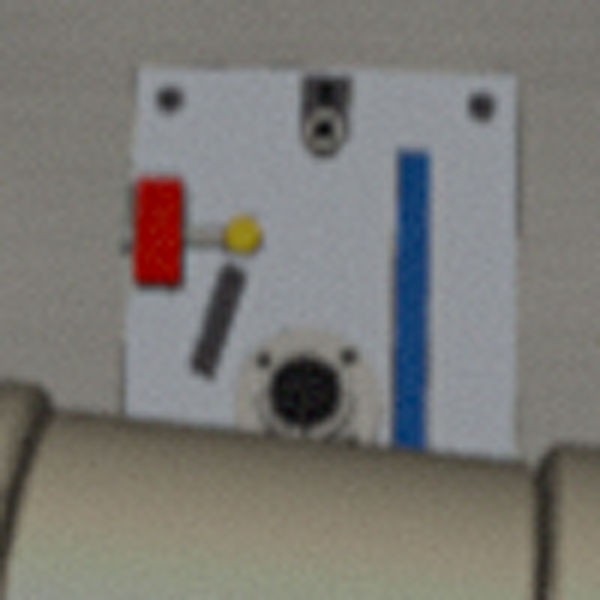

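View pics/s3c.png

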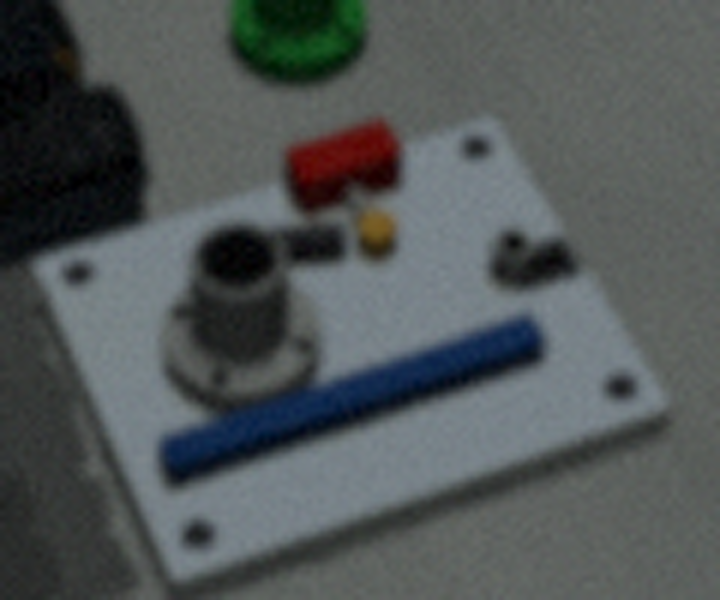

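Run:
```python
from h import *
c,s=np.cos(FY),np.sin(FY)
for t,u,v,z in(('t3',235+323/6-.4,180+128/6-.4,.04),('s3',220+513/6-.4,165+242/6-.4,.04),('t3',235+243/6-.4,180+234/6-.4,.035)):
    d=atz(t,u,v,z)[:2]-FX; print(t,np.round([c*d[0]+s*d[1],-s*d[0]+c*d[1]],4))
```

```text
t3 [0.0707 0.    ]
s3 [0.0695 0.0019]
t3 [0.0273 0.0317]
```

Call:
step_arm(rows="-8 0 25 0 0 0; -16 0 55 0 0 0; -24 0 85 0 0 0; -28 0 105 0 0 0; -28 0 110 0 0 0")

```text
time: 9.95
position: [0.4407, 0.0128, 0.0253]
orientation: [[-1.0, 0.021, -0.002], [0.021, 1.0, 0.0], [0.002, 0.0, -1.0]]
wrist_force: [-0.2, -0.5, -0.1]
finger_gap: 0.005
```

Call:
step_arm(rows="0 0 0 0 0 0; 0 0 0 0 0 0; 0 0 0 0 0 0")

```text
time: 10.25
position: [0.4415, 0.0127, 0.0279]
orientation: [[-1.0, 0.021, 0.002], [0.021, 1.0, -0.0], [-0.002, -0.0, -1.0]]
wrist_force: [0.0, -0.3, -0.5]
finger_gap: 0.004
```

Run:
```python
from h import *
go(fix(-.09,.001,.027));
```

```text
t 10.25 pos [0.4415 0.0127 0.0279] F [ 0.   -0.33 -0.5 ] gap 0.37652849266822497
shift [-16.8   0.1   0.9] turn [-0.01  0.09 -0.07]
```

Call:
step_arm(rows="-4 0 0 0 0 0; -8 0 0 0 0 0; -12 0 0 0 0 0; -15 0 0.5 0 0 0; -16 0 0.5 0 0 0")

```text
time: 10.75
position: [0.4576, 0.0124, 0.0264]
orientation: [[-1.0, 0.021, 0.0], [0.021, 1.0, -0.0], [-0.0, -0.0, -1.0]]
wrist_force: [1.1, -1.0, -0.2]
finger_gap: 0.003
```

Call:
step_arm(rows="-1 0 0 0 0 0; -2 0 0 0 0 0; -3 0 0 0 0 0; -4 0 0 0 0 0; -5 0 0 0 0 0")

```text
time: 11.25
position: [0.4618, 0.0123, 0.0264]
orientation: [[-1.0, 0.021, -0.001], [0.021, 1.0, 0.0], [0.001, 0.0, -1.0]]
wrist_force: [-1.8, -0.1, 0.8]
finger_gap: 0.003
```

Call:
step_arm(rows="-1 0 0 0 0 0; -2 0 0 0 0 0; -3 0 0 0 0 0; -4 0 0 0 0 0; -5 0 0 0 0 0")

```text
time: 11.75
position: [0.4672, 0.0122, 0.0264]
orientation: [[-1.0, 0.021, -0.0], [0.021, 1.0, -0.0], [0.0, -0.0, -1.0]]
wrist_force: [-2.0, 0.3, -0.5]
finger_gap: -0.001
```

Call:
step_arm(rows="-2 0 0 0 0 0; -4 0 0 0 0 0; -6 0 0 0 0 0; -8 0 0 0 0 0; -10 0 0 0 0 0")

```text
time: 12.25
position: [0.4773, 0.012, 0.0264]
orientation: [[-1.0, 0.021, 0.0], [0.021, 1.0, 0.0], [-0.0, 0.0, -1.0]]
wrist_force: [-1.4, -0.7, 0.3]
finger_gap: 0.01
```

Run:
```python
from h import *
go(fix(-.09,.001,.027)); 
snap('side','s4');crop('s4','s4c',220,165,340,265,6)
```

```text
t 12.25 pos [0.4773 0.012  0.0264] F [-1.36 -0.71  0.26] gap 0.8690224714538038
shift [19.1  0.1 -0.6] turn [ 0.    0.   -0.08]
```

View pics/s4c.png

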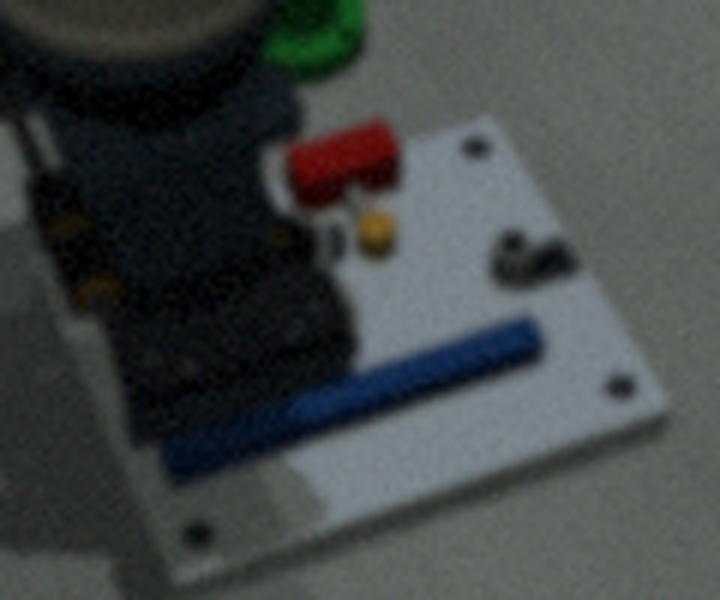

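Call:
step_arm(rows="-3 0 0 0 0 0; -6 0 0 0 0 0; -9 0 0 0 0 0; -12 0 0 0 0 0; -15 0 0 0 0 0")

```text
time: 12.8
position: [0.4924, 0.0116, 0.0264]
orientation: [[-1.0, 0.021, 0.0], [0.021, 1.0, 0.0], [-0.0, 0.0, -1.0]]
wrist_force: [-1.8, -0.2, -0.4]
finger_gap: 0.005
```

Call:
step_arm(rows="-3 0 0 0 0 0; -6 0 0 0 0 0; -9 0 0 0 0 0; -12 0 0 0 0 0; -14 0 0 0 0 0")

```text
time: 13.3
position: [0.5063, 0.0113, 0.0264]
orientation: [[-1.0, 0.021, -0.0], [0.021, 1.0, -0.0], [0.0, -0.0, -1.0]]
wrist_force: [-2.6, -0.2, 0.6]
finger_gap: 0.005
```

Call:
step_arm(rows="-1 0 0 0 0 0; -2 0 0 0 0 0; -3 0 0 0 0 0; -4 0 0 0 0 0; -5 0 0 0 0 0")

```text
time: 13.8
position: [0.5093, 0.0112, 0.0262]
orientation: [[-1.0, 0.021, -0.003], [0.021, 1.0, -0.0], [0.003, -0.0, -1.0]]
wrist_force: [-10.1, -2.5, 5.2]
finger_gap: 0.009
```

Call:
step_arm(rows="-1 0 0 0 0 0; -2 0 0 0 0 0; -3 0 0 0 0 0; -4 0 0 0 0 0; -5 0 0 0 0 0")

```text
time: 14.3
position: [0.5139, 0.0111, 0.0262]
orientation: [[-1.0, 0.021, -0.004], [0.021, 1.0, 0.0], [0.004, -0.0, -1.0]]
wrist_force: [-10.7, -3.0, 5.6]
finger_gap: 0.004
```

Run:
```python
from h import *
go(fix(-.014,.001,.027)); 
snap('top','t5');crop('t5','t5c',235,180,335,280,6)
```

```text
t 14.3 pos [0.5139 0.0111 0.0262] F [-10.73  -2.97   5.63] gap 0.3240571283331504
shift [-20.3   0.3  -0.9] turn [-0.   -0.22 -0.07]
```

View pics/t5c.png

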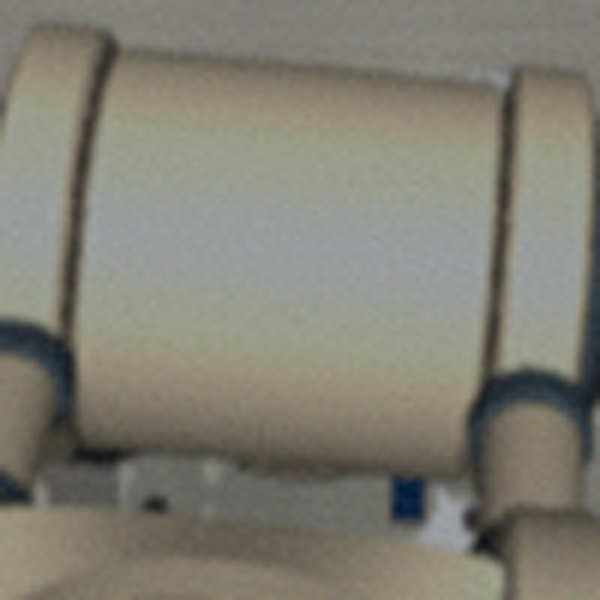

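Call:
step_arm(rows="-1 0 0 0 0 0; -2 0 0 0 0 0; -3 0 0 0 0 0; -4 0 0 0 0 0; -5 0 0 0 0 0")

```text
time: 14.85
position: [0.5191, 0.0111, 0.0262]
orientation: [[-1.0, 0.021, -0.004], [0.021, 1.0, 0.0], [0.004, 0.0, -1.0]]
wrist_force: [-10.6, -3.1, 5.6]
finger_gap: 0.003
```

Call:
step_arm(rows="-0.8 0 0 0 0 0; -1.6 0 0 0 0 0; -2.4 0 0 0 0 0; -3.2 0 0 0 0 0; -4 0 0 0 0 0")

```text
time: 15.35
position: [0.5233, 0.011, 0.0262]
orientation: [[-1.0, 0.021, -0.003], [0.021, 1.0, 0.0], [0.003, 0.0, -1.0]]
wrist_force: [-10.4, -1.1, 4.5]
finger_gap: 0.001
```

Call:
step_arm(rows="-0.6 0 0 0 0 0; -1.2 0 0 0 0 0; -1.8 0 0 0 0 0; -2.4 0 0 0 0 0; -3 0 0 0 0 0")

```text
time: 15.85
position: [0.5264, 0.0109, 0.0262]
orientation: [[-1.0, 0.021, -0.003], [0.021, 1.0, 0.0], [0.003, 0.0, -1.0]]
wrist_force: [-8.6, -1.3, 4.0]
finger_gap: 0.003
```

Call:
step_arm(rows="-0.4 0 0 0 0 0; -0.8 0 0 0 0 0; -1.2 0 0 0 0 0; -1.6 0 0 0 0 0; -2 0 0 0 0 0")

```text
time: 16.35
position: [0.5286, 0.0109, 0.0262]
orientation: [[-1.0, 0.021, -0.003], [0.021, 1.0, 0.0], [0.003, 0.0, -1.0]]
wrist_force: [-6.7, -1.1, 3.0]
finger_gap: 0.006
```

Run:
```python
from h import *
go(fix(-.014,.001,.027)); 
snap('side','s6');crop('s6','s6c',220,165,340,265,6)
```

```text
t 16.35 pos [0.5286 0.0109 0.0262] F [-6.68 -1.07  3.  ] gap 0.5683304529912098
shift [-5.6  0.2 -0.8] turn [ 0.   -0.15 -0.08]
```

View pics/s6c.png

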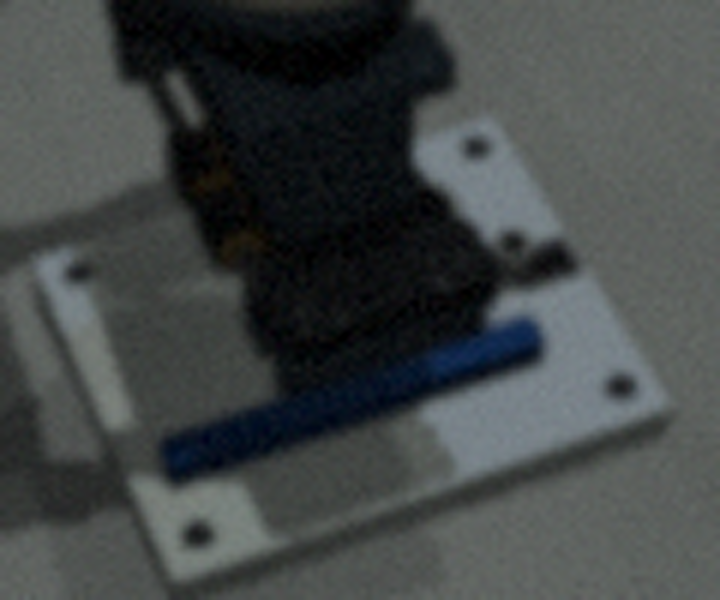

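Call:
step_arm(rows="-0.3 0 0 0 0 0; -0.6 0 0 0 0 0; -0.9 0 0 0 0 0; -1.2 0 0 0 0 0; -1.5 0 0 0 0 0")

```text
time: 16.9
position: [0.5302, 0.0108, 0.0262]
orientation: [[-1.0, 0.021, -0.002], [0.021, 1.0, 0.0], [0.002, 0.0, -1.0]]
wrist_force: [-7.3, -1.0, 3.2]
finger_gap: 0.006
```

Call:
step_arm(rows="-0.3 0 0 0 0 0; -0.6 0 0 0 0 0; -0.9 0 0 0 0 0; -1.2 0 0 0 0 0; -1.5 0 0 0 0 0")

```text
time: 17.4
position: [0.5318, 0.0108, 0.0262]
orientation: [[-1.0, 0.021, -0.002], [0.021, 1.0, 0.0], [0.002, 0.0, -1.0]]
wrist_force: [-6.3, -1.3, 2.4]
finger_gap: 0.009
```

Call:
step_arm(rows="-0.3 0 0 0 0 0; -0.6 0 0 0 0 0; -0.9 0 0 0 0 0; -1.2 0 0 0 0 0")

```text
time: 17.8
position: [0.5331, 0.0108, 0.0262]
orientation: [[-1.0, 0.021, -0.002], [0.021, 1.0, 0.0], [0.002, 0.0, -1.0]]
wrist_force: [-5.8, -0.6, 2.5]
finger_gap: 0.004
```

Call:
step_arm(rows="-0.3 0 0 0 0 0; -0.6 0 0 0 0 0; -0.9 0 0 0 0 0")

```text
time: 18.1
position: [0.5335, 0.0108, 0.0262]
orientation: [[-1.0, 0.021, -0.003], [0.021, 1.0, 0.0], [0.003, 0.0, -1.0]]
wrist_force: [-9.7, -1.2, 5.3]
finger_gap: 0.002
```

Call:
step_arm(rows="-0.3 0 0 0 0 0; -0.6 0 0 0 0 0; -0.9 0 0 0 0 0")

```text
time: 18.4
position: [0.5336, 0.0108, 0.0261]
orientation: [[-1.0, 0.021, -0.004], [0.021, 1.0, 0.0], [0.004, 0.0, -1.0]]
wrist_force: [-12.8, -1.8, 7.9]
finger_gap: 0.01
```

Call:
step_arm(rows="-0.3 0 0 0 0 0; -0.6 0 0 0 0 0; -0.9 0 0 0 0 0")

```text
time: 18.7
position: [0.5337, 0.0108, 0.026]
orientation: [[-1.0, 0.021, -0.006], [0.021, 1.0, 0.0], [0.006, 0.0, -1.0]]
wrist_force: [-16.9, -2.0, 9.5]
finger_gap: 0.003
```

Call:
step_arm(rows="-0.3 0 0 0 0 0; -0.3 0 0 0 0 0; -0.3 0 0 0 0 0; -0.3 0 0 0 0 0; -0.3 0 0 0 0 0")

```text
time: 19.2
position: [0.5337, 0.0109, 0.0259]
orientation: [[-1.0, 0.021, -0.006], [0.021, 1.0, 0.0], [0.006, 0.0, -1.0]]
wrist_force: [-16.2, -1.1, 9.0]
finger_gap: 0.004
```

Run:
```python
from h import *
go(fix(-.1,.001,.027));
```

```text
t 19.2 pos [0.5337 0.0109 0.0259] F [-16.18  -1.14   9.04] gap 0.3439310049425311
shift [85.5  0.  -0.5] turn [ 0.01 -0.37 -0.07]
```

Call:
step_arm(rows="-0.2 0 0 0 0 0; -0.4 0 0 0 0 0; -0.4 0 0 0 0 0; -0.4 0 0 0 0 0; -0.4 0 0 0 0 0")

```text
time: 19.7
position: [0.5338, 0.0109, 0.0259]
orientation: [[-1.0, 0.021, -0.007], [0.021, 1.0, 0.0], [0.007, 0.0, -1.0]]
wrist_force: [-17.7, -2.0, 10.1]
finger_gap: 0.001
```

Call:
step_arm(rows="0.6 0 0 0 0 0; 1.2 0 0 0 0 0; 1.8 0 0 0 0 0; 2.4 0 0 0 0 0; 3 0 0 0 0 0")

```text
time: 20.2
position: [0.5334, 0.0108, 0.0261]
orientation: [[-1.0, 0.021, -0.002], [0.021, 1.0, 0.0], [0.002, 0.0, -1.0]]
wrist_force: [-4.3, -0.1, -1.4]
finger_gap: 0.003
```

Call:
step_arm(rows="2 0 0 0 0 0; 5 0 0 0 0 0; 10 0 0 0 0 0; 17 0 0 0 0 0; 25 0 0 0 0 0")

```text
time: 20.7
position: [0.5091, 0.0113, 0.0265]
orientation: [[-1.0, 0.021, 0.0], [0.021, 1.0, -0.0], [-0.0, -0.0, -1.0]]
wrist_force: [0.7, -0.0, -0.1]
finger_gap: 0.006
```

Call:
step_arm(rows="5 0 -20 0 0 0; 20 0 -50 0 0 0; 45 0 -80 0 0 0; 80 0 -100 0 0 0; 100 0 -120 0 0 0")

```text
time: 21.2
position: [0.4065, 0.0137, 0.147]
orientation: [[-1.0, 0.021, -0.001], [0.021, 1.0, 0.0], [0.001, 0.0, -1.0]]
wrist_force: [1.0, 0.3, 1.0]
finger_gap: 0.006
```

Run:
```python
from h import *
go(fix(-.1,.001,.027)); 
snap('side','s7');crop('s7','s7c',220,165,340,265,6)
snap('top','t7');crop('t7','t7c',235,180,335,280,6)
print([np.round(proj('t7',fix(.032,0,z)),1) for z in (.036,.078)])
```

```text
t 21.2 pos [0.4065 0.0137 0.147 ] F [1.   0.32 0.98] gap 0.5425206654038081
shift [-4.200e+01 -1.000e-01  1.199e+02] turn [ 0.01 -0.08 -0.07]
[array([288.1, 216.9]), array([287.9, 214. ])]
```

View pics/s7c.png

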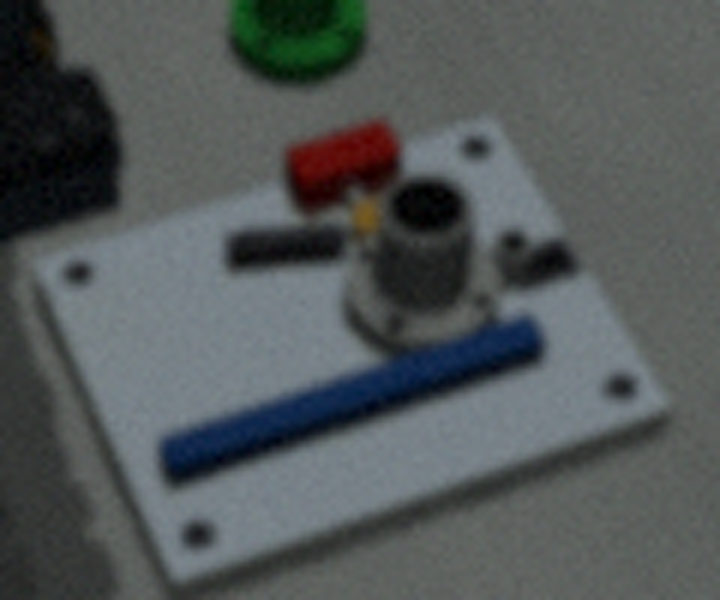

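View pics/t7c.png

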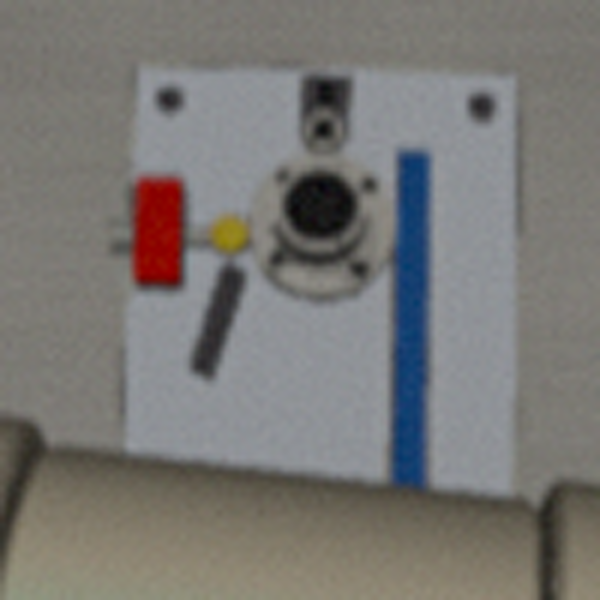

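Call:
step_arm(rows="0 0 0 0 0 0; 0 0 0 0 0 0; 0 0 0 0 0 0; 0 0 0 0 0 0; 0 0 0 0 0 0")

```text
time: 21.8
position: [0.4098, 0.0134, 0.146]
orientation: [[-1.0, 0.021, -0.001], [0.021, 1.0, 0.0], [0.001, 0.0, -1.0]]
wrist_force: [-0.3, 0.0, 1.2]
finger_gap: 0.009
```

Run:
```python
from h import *
snap('top','t8'); a=cv2.imread('pics/t7.png')[190:240,255:310].astype(int);b=cv2.imread('pics/t8.png')[190:240,255:310].astype(int); print(abs(a-b).mean(),abs(a-b).max())
a0=cv2.imread('pics/top0.png').astype(int);b=cv2.imread('pics/t8.png').astype(int)
for n,(x,y) in dict(pot=(179,260),tape=(402,259),off=(415,210)).items(): print(n,abs(a0-b)[y-20:y+20,x-20:x+20].mean())
print(finish_job())
```

```text
2.5103030303030303 22
pot 2.870833333333333
tape 2.25625
off 2.5704166666666666
the job is handed in; nothing more can be done
None
```

I handed the job in at about 22 s with the flange home against the stop pin, upright and released; no verdict is reported back. I picked the grey flange up by its neck, set it down in the mouth about 3 mm off the fence and let go. Then I pushed it low on the rim with closed fingers, past the plunger, until it met the pin.

- **Push force:** sliding drag was about 6 N just before the pin. The push then stalled and I raised it to 17.7 N, about 12 N above drag, before backing off.
- **Final position:** the last pictures show the flange upright. By eye the disc meets the fence, the pin and the pushed-in plunger. The axis is about 3 to 4 mm before the nominal seat.
- **At rest and surroundings:** two pictures about half a second apart showed no movement of the flange. The tape measure, marker pot and tube offcut look unmoved since the start.
- **Not checked:** I did not measure the forces on pin, fence and plunger after letting go; that contact rests on the pictures alone.
- **Unexpected:** while pressing, the fingers also bore down on the rim with up to 10 N through friction. It disappeared as I backed off and had no visible effect.

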